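Bottom out the depth gauge in the heating block

TASK

Take the depth gauge out of its blue stand and lower its rod into the narrow, brass-ringed bore of the aluminium heating block until the rod really touches the bottom, letting the stiff brass collar be pushed up the rod by the top of the block. Keep the rod pressed on the bottom, gently but clearly (roughly 5 to 10 N, never more than 15 N), for two seconds, so that the collar marks the depth. Then let go and leave the gauge standing in the bore, with the rod on the bottom and the collar on the block; leave everything else on the bench where it is.

Things in the scene. Friction and masses are not known exactly. Their poses are not given: they have to be found in the camera images.
- depth_gauge: loose depth gauge, 0.15 kg (varies by a fifth either way), starts upright in the blue stand. Origin: the centre of the rod's lower end; z up along the rod. Steel rod 10 mm diameter with a 2.5 mm chamfer at the foot, straight from 0 to 95 mm above the origin; black finger flange 34 mm diameter from 95 to 99 mm; red round grip 24 mm diameter from 99 to 140 mm, to be held from above from any side, with fingertips above the flange. No part but the brass collar moves
- rod_tip (a point): centre of the rod's lower end (the origin of depth_gauge)
- gauge_grip (a point): middle of the red grip, on the rod's axis, 122 mm above the rod's lower end
- stop_collar (a joint): position of the brass collar (26 mm diameter, 14 mm high) on the rod, in m: its foot lies 34 mm + this value above the rod's lower end; grows as the collar slides up. It starts between -0.002 and 0.004 and can slide up to 0.046. It sits by friction: sliding it takes a steady 5 N or so, more than the gauge's weight, so the gauge merely let go would hang on the collar with its rod off the bottom
- collar_foot (a point): centre of the collar's underside, on the rod's axis
- heating_block: fixed aluminium block 100 mm (its x) by 70 mm (its y) on a black foot plate 112 x 82 mm; flat top 83 mm above the worktop. Origin: centre of its underside. The narrow bore, 12 mm diameter with a 1.5 mm lead-in and a flush brass ring of 20 mm diameter round it, is upright at x = -26 mm, y = 0 of the block. Two wider wells (23 mm, at x = +24 mm) are not used
- bore_mouth (a point): centre of the narrow bore at the block's flat top. The bore is blind: its rigid flat bottom lies somewhere between 43 and 70 mm below this point, different each time and not measured (the part that forms it is called bore_plug_c0; the centre of that part lies 5 mm beneath the bottom surface)
- gauge_stand: fixed blue storage stand 70 x 70 mm on a black rubber foot 90 x 90 mm, top 38 mm above the worktop; its hole is 11 mm in diameter and 30 mm deep; the gauge stands on the hole's bottom. Origin: centre of its underside
- wash_bottle: yellow-green wash bottle with bent spout, 67x94x180 mm, behind the work; bystander. Origin: centre of its underside
- weight_0: calibration weight 23x23x48 mm, bystander; origin under its centre
- weight_1: calibration weight 19x19x40 mm, bystander; origin under its centre
- sample_cup_2: white weighing cup 55 mm wide, 39 mm high, bystander; origin under its centre
- tweezers: steel tweezers 126 mm long lying on the worktop, bystander; origin under their middle
- marker_0: white and blue marker pen 134 mm long, lying near the front edge, bystander; origin under its middle
Not all that is in view belongs to the job. There is more than one size of the depth_gauge; the job needs the smallest.

How it is judged:
By the outcome, as a careful person would: the job done as asked, in the order asked, and still so for the second after the job is handed in, with the robot touching nothing.
It also fails if it takes over 51 s, if anything falls off the work surface, if the arm or the gripper's body presses on something with over 40 N, if the wrist force passes 120 N, or if a joint passes its speed limit or range.

ROBOT

A 6-joint arm with a two-finger parallel gripper is mounted at the origin on a cart in front of the work surface, level with it; the furniture and walls round the work are solid. World frame = base frame: x ahead of the robot, y to its left, z up, the work surface at z = 0. Lengths are in m, angles in rad, forces in N, time in s.
With the tool pointing down it reaches from about 0.4 to 0.825 m from the base axis. Payload 7 kg.
Tool frame: the origin (TCP) lies at the very end of the fingers, on their centre line; the grasp point (between the pads) lies 19 mm behind it (arm.pinch_z is the z of the grasp point in the tool frame, in m); z points along the fingers, y is the direction in which the jaws open and shut (so a half turn about z gives the same grasp; the last joint's range is limited). The gripper opens to 88 mm and grips with 3 to 60 N. Pads are 19 mm wide; open, the fingers measure 130 mm over their backs; the gripper's body (78 mm by 193 mm) begins 47 mm behind the grasp point.
Start: joints at [1.48, 0.359, 0.012, 0, -1.224, -0.288], TCP at [0.25, 0.627, 0.227] pointing down, gripper open.
Joint ranges: [-3.07, 3.07], [-1.43, 2.12], [-1.02, 1.25], [-3.03, 1.67], [-3.05, -0], [-3.03, 3.03]. Speed limits (rad/s): [2.39, 2.39, 3.01, 3.14, 3.14, 3.14].

INTERFACE

Orientations are given as [roll, pitch, yaw] about the fixed x, y, z axes, in that order (R = Rz(yaw) Ry(pitch) Rx(roll)).
In Python, from station import arm gives the robot as it stands.
- The arm moves only by the tool drive_tool, never from a script. Its argument "targets" is a list of rows, each a list of 6 numbers: the shift along the world's x, y, z in units of 0.04 m (1.0 is 0.04 m), then the turn, a rotation vector about the world's x, y, z in units of 6 degrees (1.0 is 6 degrees). In form: [[x, y, z, wx, wy, wz], ...]. A call has 1 to 5 rows; each row shifts and turns the commanded pose from where the row before left it; what a row does not reach is not made up. A row lasts 1/8 s, in which the tool goes at most 62.5 mm and 10.7 degrees, less where a joint would pass 70% of its speed; a pose out of reach is approached as far as the arm can. A call with a number of a shift or a turn outside -1 to 1 is refused whole. A call with a gripper value outside its range is refused whole. "claw" is the opening, from 0 (shut) to 1 (fully open), set as the call begins (left out, the last holds). The fingers move at their own pace and stop on an object; "newtons" is the grip in N (left out, the last holds). Time passes only in rows, so rows that do not move let the fingers close. It gives the time, the measured TCP pose, the force and the opening at its end, in the units of the state.
- arm.get_state(): the state, without advancing time (a new reading comes with each control period).
- arm.grab_frame(name): name is "scene" or "top" or "wrist"; returns (picture, depth): 384x512x3 uint8, red, green, blue; 384x512 float32, m along the optical axis (not along the pixel's ray), 0 where there is no reading.
- arm.get_calibration(name): a dict with "mtx" (3x3 intrinsics, pixels), "origin" and "rotation" of the camera in the world. Camera axes: x right, y up, looking along -z (the intrinsics and any distortion apply to the point x, -y, -z); pixel columns grow to the right and rows downward; lengths in m; the calibration is good to about 2 mm. A picture is of the moment at which its call begins: read the wrist's pose just before it. get_calibration takes no time and is no camera call; for the wrist camera it gives the pose at the moment of the call.
- arm.job_done(): hands the job in, once; it reports no verdict.
Trained networks look in the newest picture that a camera, given by its name, has taken for a name from the list of things; names that differ only in an ending like _2 or _b are one class to them, and where a whole thing is asked for, a point or a joint stands for the part that bears it (a point fixed in the world has none). Each returns a list of dicts, best first, with "score" (0 to 1); they miss things now and then, are a little off and sometimes report something else, mostly with a low value. They report only what shows in the picture. A call takes as long as a camera call. They do not tell look-alikes from the thing itself.
- arm.search_frame(target, camera): "point" ([x, y, z] in m, in the coordinates of the camera as it stood for that picture, good to about 4 mm: the middle of the surface that is visible of it).
- arm.cut_out(target, camera): "pixels" (384x512 bool, what is visible of it).
- arm.landmark_of(target, camera): "point" ([x, y, z] in m, in the coordinates of the camera as it stood for that picture, good to about 4 mm: a listed point, or the origin of a listed thing).
The state is a dict: "t": time; "q": joint angles; "qd": joint speeds; "joint_efforts": joint torques, N m; "eef_pos": TCP position; "ee_rot": TCP orientation; "force": force on the tool from outside, world axes, zero at the start; "moment": the same for the moment, N m; "width": finger opening in m.
Only numpy, scipy, OpenCV 4.12 (cv2) and the standard library are available. Lean on these libraries where they do the work, as an engineer would, in place of code of your own. Each camera call takes 0.05 s, during which the arm holds its last target. There are 200 camera calls.

## Working session

There is one attempt and no reset: what is moved stays moved. The work goes in short steps, Python scripts to look and compute and a tool call to move; the robot and the scene stay as the last step left them, time stands still between calls to the robot, and variables do not carry over. Pictures are saved under pics/ and viewed, about 8 in all and at most 12, crops included, and the job is handed in when it is done.

Besides the shell and the picture viewer there is one more tool, called by a JSON object that holds its "method" and its "body", one argument or row to a line. drive_tool: Moves the arm, as the interface text tells. Shifts and turns lie within -1 to 1; 1 stands for 0.04 m of shift or 6 degrees of turn. Its arguments: {"type":"object","properties":{"targets":{"type":"array"},"claw":{"type":"number"},"newtons":{"type":"number"}},"required":["targets"]}

```bash
mkdir -p pics; cat > h.py <<'E'
import numpy as np, cv2
from station import arm
def w(cam,p):
    c=arm.get_calibration(cam); return np.array(c["rotation"])@np.array(p)+np.array(c["origin"])
def cloud(cam,d):
    c=arm.get_calibration(cam);K=np.array(c["mtx"]);v,u=np.mgrid[:d.shape[0],:d.shape[1]]
    P=np.stack([(u-K[0,2])/K[0,0]*d,-(v-K[1,2])/K[1,1]*d,-d],-1)
    return P@np.array(c["rotation"]).T+np.array(c["origin"])
E
python3 - <<'E'
from h import *
ims=[]
for cam in ["scene","top"]:
    im,d=arm.grab_frame(cam); cv2.imwrite(f"pics/{cam}0.png",im[...,::-1]); np.save(f"pics/{cam}0.npy",d)
    for n in ["rod_tip","gauge_grip","collar_foot","bore_mouth","gauge_stand","heating_block","depth_gauge"]:
        try: print(cam,n,[(np.round(w(cam,r["point"]),3).tolist(),round(r["score"],2)) for r in arm.landmark_of(n,cam)])
        except Exception as e: print(n,e)
print(arm.get_state()); print(arm.get_calibration("top"),arm.pinch_z)
E
```

```text
scene rod_tip [([1.202, 0.911, 2.544], 0.77), ([0.965, 0.674, 2.307], 0.72), ([1.089, 0.798, 2.431], 0.43)]
scene gauge_grip [([1.087, 0.796, 2.429], 0.83), ([0.852, 0.561, 2.194], 0.75), ([1.006, 0.715, 2.348], 0.49)]
scene collar_foot [([1.171, 0.881, 2.514], 0.46), ([0.934, 0.643, 2.276], 0.39), ([1.065, 0.774, 2.407], 0.36)]
scene bore_mouth [([0.992, 0.702, 2.335], 0.69)]
scene gauge_stand [([1.091, 0.801, 2.434], 0.66)]
scene heating_block [([1.082, 0.792, 2.425], 0.73), ([1.285, 0.994, 2.627], 0.51)]
scene depth_gauge [([1.206, 0.915, 2.548], 0.85), ([0.964, 0.673, 2.306], 0.76), ([1.09, 0.799, 2.432], 0.7)]
top rod_tip [([2.289, 1.916, 3.176], 0.69), ([2.254, 1.881, 3.141], 0.61)]
top gauge_grip [([1.935, 1.562, 2.822], 0.8), ([2.0, 1.627, 2.887], 0.78), ([2.025, 1.652, 2.912], 0.64)]
top collar_foot [([2.184, 1.811, 3.071], 0.61), ([2.152, 1.779, 3.039], 0.49), ([2.334, 1.961, 3.221], 0.44), ([2.106, 1.733, 2.993], 0.38)]
top bore_mouth [([2.096, 1.723, 2.983], 0.57), ([2.159, 1.786, 3.046], 0.33)]
top gauge_stand [([2.216, 1.843, 3.103], 0.95), ([2.331, 1.958, 3.218], 0.42)
[... 440 characters left out ...]
04]), 'joint_efforts': array([ 1.01120055e-03, -5.82296634e+01,  2.93287843e+01,  7.00189546e+00,
        1.25578005e-02, -1.47856093e-05]), 'eef_pos': array([0.24964939, 0.62710605, 0.22658671]), 'ee_rot': array([-3.14157884e+00, -2.37144765e-05, -3.78819751e-01]), 'force': array([-0.54646153,  0.66778249,  0.28746264]), 'moment': array([ 0.01844982,  0.05298525, -0.03662296]), 'width': 0.08752963460702017}
{'mtx': array([[413.81308223,   0.        , 254.15603698],
       [  0.        , 413.81308223, 191.65932994],
       [  0.        ,   0.        ,   1.        ]]), 'origin': array([ 0.32292061, -0.05002809,  1.20992913]), 'rotation': array([ 0.18235282,  0.00806297, -1.5706502 ])} -0.0188
```

View pics/scene0.png

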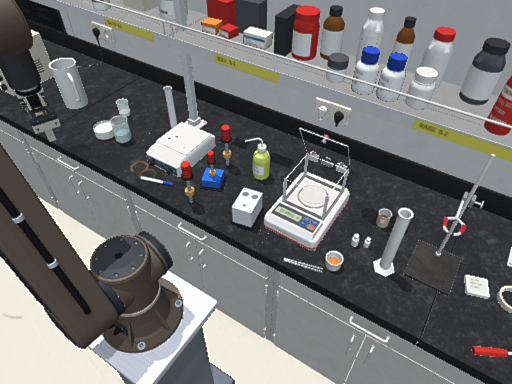

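View pics/top0.png

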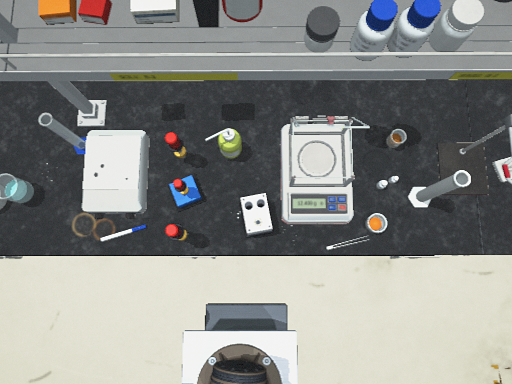

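The scene shows three red-gripped gauges. The one in the blue stand (top ≈ (184,187)) looks the smallest, and the block is at top ≈ (256,213). The calibration rotation is rpy, so my helper's transform was wrong. I'll fix that next.

```bash
cat > h.py <<'E'
import numpy as np, cv2
from scipy.spatial.transform import Rotation as Ro
from station import arm
def cal(cam):
    c=arm.get_calibration(cam); r=np.array(c["rotation"])
    return np.array(c["mtx"]),(Ro.from_euler("xyz",r).as_matrix() if r.size==3 else r),np.array(c["origin"])
def w(cam,p):
    K,R,o=cal(cam); return R@np.array(p)+o
def cloud(cam,d):
    K,R,o=cal(cam);v,u=np.mgrid[:d.shape[0],:d.shape[1]]
    P=np.stack([(u-K[0,2])/K[0,0]*d,-(v-K[1,2])/K[1,1]*d,-d],-1)
    return P@R.T+o
def lm(cam,names):
    for n in names: print(cam,n,[(np.round(w(cam,r["point"]),3).tolist(),round(r["score"],2)) for r in arm.landmark_of(n,cam)])
E
python3 - <<'E'
from h import *
for cam in ["scene","top"]:
    lm(cam,["rod_tip","gauge_grip","collar_foot","bore_mouth","gauge_stand","heating_block"])
P=cloud("top",np.load("pics/top0.npy")); im=cv2.imread("pics/top0.png")
for n,(u,v) in dict(block=(256,205),stand=(194,198),table=(220,240)).items(): print(n,P[v,u].round(3))
m=(abs(P[...,2]-.083)<.006); m[:, :230]=0; m[:,285:]=0; m[:185]=0;m[245:]=0
v,u=np.nonzero(m); print("block top rect",cv2.minAreaRect(P[v,u,:2].astype(np.float32)),P[v,u].mean(0))
hsv=cv2.cvtColor(im,cv2.COLOR_BGR2HSV)
red=(((hsv[...,0]<6)|(hsv[...,0]>174))&(hsv[...,1]>150)&(hsv[...,2]>90)).astype(np.uint8); red[:130]=0;red[245:]=0
n,l,s,c=cv2.connectedComponentsWithStats(red)
for i in range(1,n):
    if s[i,4]>40:
        Q=P[l==i]; t=Q[Q[:,2]>Q[:,2].max()-.008]; print(s[i],Q[:,2].max().round(3),np.median(t,0).round(3),((t.max(0)+t.min(0))/2).round(3))
cv2.imwrite("pics/topz.png",cv2.resize(im[130:245,150:290],None,fx=5,fy=5,interpolation=cv2.INTER_CUBIC))
E
```

```text
scene rod_tip [([0.656, 0.171, -0.001], 0.77), ([0.419, 0.161, -0.0], 0.72), ([0.544, 0.159, 0.004], 0.43)]
scene gauge_grip [([0.657, 0.173, 0.163], 0.83), ([0.42, 0.161, 0.161], 0.75), ([0.549, 0.16, 0.128], 0.49)]
scene collar_foot [([0.658, 0.169, 0.046], 0.46), ([0.418, 0.162, 0.042], 0.39), ([0.546, 0.16, 0.039], 0.36)]
scene bore_mouth [([0.446, -0.053, 0.086], 0.69)]
scene gauge_stand [([0.542, 0.159, -0.002], 0.66)]
scene heating_block [([0.473, -0.051, -0.003], 0.73), ([0.569, -0.418, -0.001], 0.51)]
top rod_tip [([0.45, -0.39, -0.002], 0.69), ([0.654, 0.177, -0.003], 0.61)]
top gauge_grip [([0.415, 0.165, 0.16], 0.8), ([0.653, 0.175, 0.162], 0.78), ([0.542, 0.161, 0.126], 0.64)]
top collar_foot [([0.658, 0.173, 0.044], 0.61), ([0.541, 0.16, 0.044], 0.49), ([0.583, -0.446, 0.001], 0.44), ([0.418, 0.166, 0.05], 0.38)]
top bore_mouth [([0.447, -0.056, 0.086], 0.57), ([0.425, 0.342, -0.002], 0.33)]
top gauge_stand [([0.545, 0.162, 0.003], 0.95), ([0.562, -0.415, -0.005], 0.42)]
top heating_block [([0.474, -0.046, 0.001], 0.56), ([0.582, -0.446, 0.003], 0.3)]
block [ 0.493 -0.046  0.085]
stand [0.521 0.132 0.039]
table [ 0.323 -0.05   1.21 ]
block top rect ((0.47310870885849, -0.04658455401659012), (0.10059484839439392, 0.06980732083320618), 10.690238952636719) [ 0.4700882  -0.04715515  0.0824349 ]
[165 132  12  14 126] 1.21 [ 0.323 -0.05   1.21 ] [ 0.323 -0.05   1.21 ]
[503 165   7  13  55] 1.21 [ 0.323 -0.05   1.21 ] [ 0.323 -0.05   1.21 ]
[173 179  10  11  69] 0.15 [0.543 0.16  0.147] [0.543 0.16  0.146]
[165 224  13  13 138] 0.191 [0.418 0.164 0.187] [0.417 0.163 0.187]
```

View pics/topz.png

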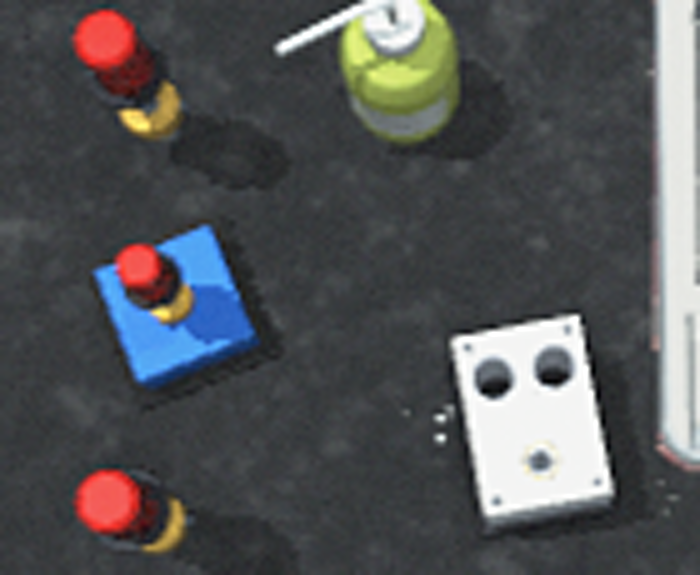

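The blue-stand gauge is the smallest (top at 0.148 m, the others at 0.19 m). It stands at about (0.543, 0.160). The bore, in its brass ring at crop (540,460), is at about (0.4475, -0.051). I'll move above the gauge with the jaws along y.

{"method": "drive_tool", "body": {
  "targets": [
    [0.56,-0.9,0.06,0,0,0.28],
    [0.56,-0.9,0.06,0,0,0.28],
    [0.56,-0.9,0.06,0,0,0.28],
    [0.56,-0.9,0.06,0,0,0.28],
    [0.56,-0.9,0.06,0,0,0.28]
  ],
  "claw": 1
}}

```text
t: 2.02
eef_pos: [0.3623, 0.4459, 0.2389]
ee_rot: [-3.141, -0.0, -0.231]
force: [0.5, -0.4, 0.4]
width: 0.0877
```

{"method": "drive_tool", "body": {
  "targets": [
    [0.56,-0.9,0.06,0,0,0.28],
    [0.56,-0.9,0.06,0,0,0.28],
    [0.56,-0.9,0.06,0,0,0.28],
    [0.56,-0.9,0.06,0,0,0.28],
    [0.56,-0.9,0.06,0,0,0.28]
  ]
}}

```text
t: 2.65
eef_pos: [0.4743, 0.2659, 0.2509]
ee_rot: [-3.141, -0.0, -0.084]
force: [0.1, 0.1, -1.2]
width: 0.0876
```

{"method": "drive_tool", "body": {
  "targets": [
    [0.56,-0.9,0.06,0,0,0.28],
    [0.56,-0.9,0.06,0,0,0.28],
    [0.56,-0.9,0.06,0,0,0.28],
    [0,0,0,0,0,0]
  ]
}}

```text
t: 3.15
eef_pos: [0.5419, 0.157, 0.2579]
ee_rot: [3.141, -0.0, -0.0]
force: [0.5, -0.2, -0.8]
width: 0.0877
```

```bash
python3 - <<'E'
from h import *
s=arm.get_state(); print(s["t"],s["eef_pos"],s["ee_rot"],s["force"])
im,d=arm.grab_frame("wrist"); cv2.imwrite("pics/w1.png",im[...,::-1]); P=cloud("wrist",d)
lm("wrist",["gauge_grip","rod_tip","gauge_stand"])
hsv=cv2.cvtColor(im,cv2.COLOR_RGB2HSV)
red=(((hsv[...,0]<6)|(hsv[...,0]>174))&(hsv[...,1]>150)&(hsv[...,2]>90)).astype(np.uint8)
n,l,st,c=cv2.connectedComponentsWithStats(red)
for i in range(1,n):
    if st[i,4]>80:
        Q=P[(l==i)&(d>0)]; t=Q[Q[:,2]>Q[:,2].max()-.006]; print(st[i],Q[:,2].max().round(4),((t.max(0)+t.min(0))/2).round(4),np.ptp(t,axis=0).round(4))
E
```

```text
3.15 [0.54188722 0.15698451 0.25785872] [ 3.14137717e+00 -2.63582391e-04 -4.64605724e-04] [ 0.47419548 -0.20879827 -0.78188789]
wrist gauge_grip [([0.542, 0.162, 0.132], 0.91), ([0.415, 0.163, 0.167], 0.56), ([0.543, 0.16, 0.007], 0.45)]
wrist rod_tip [([0.411, 0.166, -0.002], 0.61)]
wrist gauge_stand [([0.542, 0.16, 0.006], 0.6)]
[ 215   39   41   45 1409] 0.1902 [0.6539 0.1743 0.1872] [0.0307 0.0312 0.006 ]
[243 174  22  24 397] 0.1501 [0.5433 0.1607 0.1473] [0.0218 0.0216 0.0057]
[239 277  25  14 154] 0.3404 [0.565  0.1595 0.3399] [0.0006 0.0022 0.001 ]
[238 288  26  14 141] 0.1717 [0.4276 0.1641 0.1688] [0.0084 0.0269 0.0059]
```

View pics/w1.png

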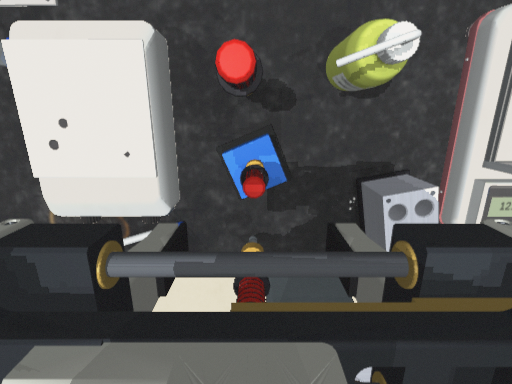

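The wrist view shows the small gauge at pixel (253,180) in the blue stand, standing free between the fingers. I'll check the camera clearance on the taller gauge, then descend.

```bash
python3 -c "
from h import *
print(cal('wrist')[2], cal('wrist')[1].round(2))"
```

```text
[0.6146689  0.15936607 0.41655785] [[ 0.    0.96  0.28]
 [-1.    0.    0.  ]
 [ 0.   -0.28  0.96]]
```

{"method": "drive_tool", "body": {
  "targets": [
    [0.025,0.09,-0.6,0,0,0],
    [0,0,-0.9,0,0,0],
    [0,0,0,0,0,0]
  ]
}}

```text
t: 3.72
eef_pos: [0.5399, 0.1627, 0.1955]
ee_rot: [3.139, 0.004, 0.003]
force: [-0.1, -0.6, 0.3]
width: 0.0879
```

{"method": "drive_tool", "body": {
  "targets": [
    [0,0,-0.6,0,0,0],
    [0,0,-0.6,0,0,0],
    [0,0,-0.6,0,0,0],
    [0,0,-0.3,0,0,0],
    [0,0,0,0,0,0]
  ]
}}

```text
t: 4.35
eef_pos: [0.5419, 0.1631, 0.1141]
ee_rot: [3.141, 0.0, 0.003]
force: [0.2, 0.5, 0.3]
width: 0.0875
```

{"method": "drive_tool", "body": {
  "targets": [
    [0.03,-0.06,-0.04,0,0,0],
    [0,0,0,0,0,0],
    [0,0,0,0,0,0]
  ]
}}

```text
t: 4.72
eef_pos: [0.5433, 0.1604, 0.1127]
ee_rot: [-3.141, -0.001, 0.002]
force: [0.3, -0.2, 0.6]
width: 0.0875
```

{"method": "drive_tool", "body": {
  "targets": [
    [0,0,0,0,0,0],
    [0,0,0,0,0,0],
    [0,0,0,0,0,0],
    [0,0,0,0,0,0],
    [0,0,0,0,0,0]
  ],
  "claw": 0,
  "newtons": 30
}}

```text
t: 5.35
eef_pos: [0.543, 0.1603, 0.1121]
ee_rot: [3.142, 0.0, 0.002]
force: [-1.5, -0.2, -0.4]
width: 0.0432
```

{"method": "drive_tool", "body": {
  "targets": [
    [0,0,0,0,0,0],
    [0,0,0,0,0,0],
    [0,0,0,0,0,0],
    [0,0,0,0,0,0],
    [0,0,0,0,0,0]
  ]
}}

```text
t: 5.98
eef_pos: [0.543, 0.1603, 0.1122]
ee_rot: [3.142, 0.0, 0.002]
force: [-0.5, -1.0, -0.6]
width: 0.0234
```

{"method": "drive_tool", "body": {
  "targets": [
    [0,0,0.25,0,0,0],
    [0,0,0.5,0,0,0],
    [0,0,0.7,0,0,0],
    [0,0,0.8,0,0,0],
    [0,0,0.5,0,0,0]
  ]
}}

```text
t: 6.6
eef_pos: [0.5434, 0.1605, 0.2245]
ee_rot: [-3.14, -0.002, 0.003]
force: [0.8, 0.2, -2.2]
width: 0.0231
```

{"method": "drive_tool", "body": {
  "targets": [
    [-0.4,-0.8,0,0,0,0],
    [-0.4,-0.8,0,0,0,0],
    [-0.4,-0.8,0,0,0,0],
    [-0.4,-0.8,0,0,0,0],
    [-0.4,-0.8,0,0,0,0]
  ]
}}

```text
t: 7.22
eef_pos: [0.4623, -0.0006, 0.2228]
ee_rot: [-3.141, -0.001, 0.003]
force: [1.1, 0.2, -0.9]
width: 0.0233
```

{"method": "drive_tool", "body": {
  "targets": [
    [-0.4,-0.8,0,0,0,0],
    [0,-0.45,0,0,0,0],
    [0,0,0,0,0,0],
    [0,0,0,0,0,0]
  ]
}}

```text
t: 7.72
eef_pos: [0.4471, -0.0494, 0.2225]
ee_rot: [-3.141, -0.0, 0.002]
force: [-0.3, -0.1, -1.5]
width: 0.0234
```

```bash
python3 - <<'E'
from h import *
s=arm.get_state(); print(s["t"],s["eef_pos"],s["ee_rot"],s["force"],s["width"])
out=[]
for cam,box in [("wrist",None),("scene",(165,100,140,90)),("top",(215,160,90,90))]:
    im,d=arm.grab_frame(cam); np.save(f"pics/{cam}2.npy",d); cv2.imwrite(f"pics/{cam}2.png",im[...,::-1])
    lm(cam,["rod_tip","gauge_grip","collar_foot","bore_mouth"])
a=cv2.imread("pics/wrist2.png")[:288,64:448]
b=cv2.resize(cv2.imread("pics/scene2.png")[130:240,195:305],(390,390),interpolation=cv2.INTER_CUBIC)
cv2.imwrite("pics/m2.png",np.hstack([cv2.resize(a,(400,300)),b[:300]]))
E
```

```text
7.725 [ 0.44714841 -0.04938075  0.22247621] [-3.14132042e+00 -3.93275090e-04  2.04829096e-03] [-0.3300576  -0.14721881 -1.45314197] 0.023352547427164153
wrist rod_tip [([0.453, -0.043, 0.12], 0.94), ([0.418, 0.164, -0.001], 0.93)]
wrist gauge_grip [([0.449, -0.043, 0.241], 0.57)]
wrist collar_foot [([0.45, -0.049, 0.15], 0.81), ([0.411, 0.163, 0.044], 0.59)]
wrist bore_mouth [([0.446, -0.053, 0.086], 0.77)]
scene rod_tip [([0.451, -0.054, 0.113], 0.55), ([0.418, 0.162, -0.0], 0.52), ([0.451, -0.052, 0.148], 0.34)]
scene gauge_grip [([0.451, -0.05, 0.237], 0.68), ([0.422, 0.162, 0.161], 0.6)]
scene collar_foot [([0.431, 0.336, 0.001], 0.52), ([0.449, -0.05, 0.149], 0.5), ([0.423, 0.164, 0.04], 0.44), ([0.685, 0.042, -0.002], 0.23)]
scene bore_mouth [([0.445, -0.052, 0.083], 0.7)]
top rod_tip [([0.658, 0.176, -0.003], 0.58), ([0.561, -0.413, -0.004], 0.34)]
top gauge_grip [([0.655, 0.169, 0.163], 0.6)]
top collar_foot [([0.655, 0.173, 0.043], 0.59), ([0.476, -0.045, 0.001], 0.16)]
top bore_mouth [([0.446, -0.056, 0.086], 0.71)]
```

View pics/m2.png

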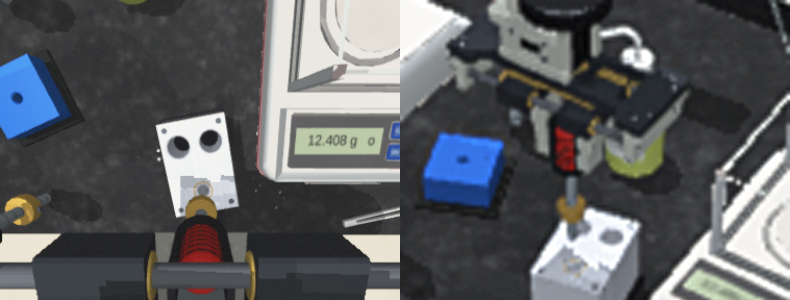

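The wrist view (mosaic (203,190)) shows the rod tip right over the brass ring. The scene view shows the gauge hanging straight above the block. Next I'll measure the tip-to-bore offset within the wrist image.

```bash
python3 - <<'E'
from h import *
im=cv2.imread("pics/wrist2.png"); d=np.load("pics/wrist2.npy"); P=cloud("wrist",d); K,R,o=cal("wrist")
X,Y,Z=P[...,0],P[...,1],P[...,2]
near=(np.hypot(X-.447,Y+.05)<.02)&(d>0)
for a,b in [(.117,.124),(.124,.132),(.132,.142),(.15,.16),(.168,.18),(.18,.19),(.19,.2)]:
    Q=P[near&(Z>a)&(Z<b)]
    if len(Q)>5:
        # circle fit in xy with radius known varies: report y mid, max x
        A=np.c_[2*Q[:,:2],np.ones(len(Q))]; s=np.linalg.lstsq(A,(Q[:,:2]**2).sum(1),rcond=None)[0]
        print(a,len(Q),"ymid",((Q[:,1].max()+Q[:,1].min())/2).round(4),"xmax",Q[:,0].max().round(4),"circ",s[:2].round(4),"r",np.sqrt(s[2]+s[0]**2+s[1]**2).round(4))
print("tip zmin",Z[near&(Z>.095)].min())
m=(abs(Z-.083)<.005)&(d>0)&(abs(X-.475)<.08)&(abs(Y+.05)<.07)
zt=np.median(Z[m]); print("top z",zt)
# rectified map of plane z=zt, 0.25mm/px
xs=np.arange(.52,.40,-.00025); ys=np.arange(.01,-.11,-.00025)
gx,gy=np.meshgrid(xs,ys,indexing="ij"); W=np.stack([gx,gy,np.full_like(gx,zt)],-1)
C=(W-o)@R; u=K[0,0]*C[...,0]/-C[...,2]+K[0,2]; v=-K[1,1]*C[...,1]/-C[...,2]+K[1,2]
r=cv2.remap(im,u.astype(np.float32),v.astype(np.float32),cv2.INTER_CUBIC)
cv2.imwrite("pics/rect.png",r)
pts=P[m][:,:2]; print("rect",cv2.minAreaRect(pts.astype(np.float32)))
g=cv2.medianBlur(cv2.cvtColor(r,cv2.COLOR_BGR2GRAY),5)
c=cv2.findContours((g<120).astype(np.uint8),cv2.RETR_LIST,cv2.CHAIN_APPROX_NONE)[0]
for q in c:
    if 1500<cv2.contourArea(q)<15000:
        e=cv2.fitEllipse(q); print("ell",(.52-e[0][1]*.00025),(.01-e[0][0]*.00025),np.array(e[1])*.25)
E
```

```text
0.15 60 ymid -0.05 xmax 0.4602 circ [ 0.4469 -0.0501] r 0.0129
0.168 47 ymid -0.0501 xmax 0.4521 circ [ 0.4472 -0.05  ] r 0.0048
tip zmin 0.12150210395604844
top z 0.08338758448905012
rect ((0.4714050590991974, -0.04761603847146034), (0.10019848495721817, 0.07013294100761414), 10.669392585754395)
ell 0.49341687202453616 -0.026538600921630857 [19.71086502 22.05836678]
ell 0.5001877670288086 -0.0584386215209961 [17.44901276 21.83362389]
```

View pics/rect.png

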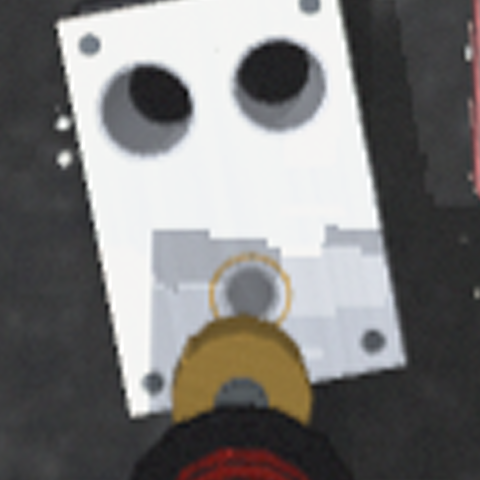

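The brass ring's centre in the rectified view is at about (250,292), so the bore is at (0.447, -0.0526). The rod axis is at (0.447, -0.050). I'll correct y by -2.6 mm and insert.

{"method": "drive_tool", "body": {
  "targets": [
    [-0.01,-0.065,-0.1,0,0,0],
    [0,0,-0.3,0,0,0],
    [0,0,-0.2,0,0,0],
    [0,0,0,0,0,0]
  ]
}}

```text
t: 8.98
eef_pos: [0.446, -0.0524, 0.1971]
ee_rot: [3.141, 0.002, 0.002]
force: [-1.1, 0.1, -0.9]
width: 0.0233
```

{"method": "drive_tool", "body": {
  "targets": [
    [0,0,-0.1,0,0,0],
    [0,0,-0.1,0,0,0],
    [0,0,-0.1,0,0,0],
    [0,0,-0.1,0,0,0],
    [0,0,0,0,0,0]
  ]
}}

```text
t: 9.6
eef_pos: [0.4464, -0.0523, 0.1818]
ee_rot: [3.141, 0.001, 0.002]
force: [-0.2, -0.4, -1.7]
width: 0.0234
```

The tip is about 5 mm into the bore with no contact force.

{"method": "drive_tool", "body": {
  "targets": [
    [0,0,-0.1,0,0,0],
    [0,0,-0.1,0,0,0],
    [0,0,-0.1,0,0,0],
    [0,0,-0.1,0,0,0]
  ]
}}

```text
t: 10.1
eef_pos: [0.4466, -0.0523, 0.1659]
ee_rot: [3.142, 0.0, 0.002]
force: [1.3, 0.5, -1.0]
width: 0.023
```

{"method": "drive_tool", "body": {
  "targets": [
    [0,0,-0.1,0,0,0],
    [0,0,-0.1,0,0,0],
    [0,0,0,0,0,0]
  ]
}}

```text
t: 10.48
eef_pos: [0.4464, -0.0523, 0.1578]
ee_rot: [3.141, 0.001, 0.002]
force: [0.0, 0.1, -1.7]
width: 0.0235
```

{"method": "drive_tool", "body": {
  "targets": [
    [0,0,-0.05,0,0,0],
    [0,0,-0.05,0,0,0],
    [0,0,-0.05,0,0,0],
    [0,0,-0.05,0,0,0],
    [0,0,0,0,0,0]
  ]
}}

```text
t: 11.1
eef_pos: [0.4468, -0.0523, 0.1502]
ee_rot: [-3.142, -0.0, 0.002]
force: [0.4, -0.1, 1.6]
width: 0.0234
```

{"method": "drive_tool", "body": {
  "targets": [
    [0,0,-0.025,0,0,0],
    [0,0,-0.025,0,0,0],
    [0,0,-0.025,0,0,0],
    [0,0,0,0,0,0]
  ]
}}

```text
t: 11.6
eef_pos: [0.4467, -0.0523, 0.1471]
ee_rot: [-3.142, -0.0, 0.002]
force: [-0.2, 0.2, 2.9]
width: 0.0233
```

The collar is now sliding, with a reading change of about +4.6 N. I'll lower the grip force so slip caps the bottom force, then feel downward in small steps.

{"method": "drive_tool", "body": {
  "targets": [
    [0,0,0,0,0,0],
    [0,0,-0.025,0,0,0],
    [0,0,-0.025,0,0,0]
  ],
  "newtons": 9
}}

```text
t: 11.98
eef_pos: [0.4467, -0.0523, 0.1452]
ee_rot: [-3.142, -0.0, 0.002]
force: [0.9, 0.7, 3.9]
width: 0.0239
```

{"method": "drive_tool", "body": {
  "targets": [
    [0,0,-0.02,0,0,0],
    [0,0,-0.02,0,0,0]
  ]
}}

```text
t: 12.22
eef_pos: [0.4467, -0.0523, 0.1435]
ee_rot: [3.142, -0.0, 0.002]
force: [-0.3, -0.1, 4.8]
width: 0.024
```

{"method": "drive_tool", "body": {
  "targets": [
    [0,0,0,0,0,0],
    [0,0,0,0,0,0]
  ]
}}

```text
t: 12.48
eef_pos: [0.4466, -0.0523, 0.1435]
ee_rot: [-3.142, 0.0, 0.002]
force: [-0.2, 0.7, 1.7]
width: 0.0237
```

{"method": "drive_tool", "body": {
  "targets": [
    [0,0,-0.02,0,0,0],
    [0,0,0,0,0,0]
  ]
}}

```text
t: 12.72
eef_pos: [0.4466, -0.0523, 0.1427]
ee_rot: [3.142, -0.0, 0.002]
force: [1.5, -0.1, 3.4]
width: 0.0237
```

{"method": "drive_tool", "body": {
  "targets": [
    [0,0,-0.02,0,0,0],
    [0,0,-0.02,0,0,0],
    [0,0,0,0,0,0]
  ]
}}

```text
t: 13.1
eef_pos: [0.4466, -0.0523, 0.1411]
ee_rot: [3.142, 0.0, 0.002]
force: [0.1, 0.0, 2.3]
width: 0.0236
```

{"method": "drive_tool", "body": {
  "targets": [
    [0,0,-0.02,0,0,0],
    [0,0,-0.02,0,0,0],
    [0,0,0,0,0,0]
  ]
}}

```text
t: 13.48
eef_pos: [0.4466, -0.0523, 0.1394]
ee_rot: [-3.142, 0.0, 0.002]
force: [0.8, 0.5, 4.2]
width: 0.0236
```

```bash
python3 - <<'E'
from h import *
s=arm.get_state(); print(s["t"],s["eef_pos"],s["force"])
im,d=arm.grab_frame("wrist"); P=cloud("wrist",d); cv2.imwrite("pics/w3.png",im[...,::-1]); np.save("pics/w3.npy",d)
near=(np.hypot(P[...,0]-.4468,P[...,1]+.0525)<.022)&(d>0)&(P[...,2]>.07)&(P[...,2]<.2)
Q=P[near]; print(np.histogram(Q[:,2],bins=np.arange(.08,.19,.005)))
hsv=cv2.cvtColor(im,cv2.COLOR_RGB2HSV)
red=((hsv[...,0]<6)|(hsv[...,0]>174))&(hsv[...,1]>150)&near
dark=(hsv[...,2]<50)&near
br=(hsv[...,0]>14)&(hsv[...,0]<30)&(hsv[...,1]>90)&near
for n,m in [("red",red),("flange",dark),("brass",br)]: print(n,m.sum(),np.percentile(P[m][:,2],[2,50,98]).round(4) if m.any() else 0)
E
```

```text
13.475 [ 0.44657947 -0.05227898  0.13943348] [0.75254716 0.52077379 4.22948544]
(array([887,  69,  52, 296,   0,   0,   0,   0,   0,   0, 265, 267, 171,
       216, 250, 305, 300, 249, 450, 302,  38]), array([0.08 , 0.085, 0.09 , 0.095, 0.1  , 0.105, 0.11 , 0.115, 0.12 ,
       0.125, 0.13 , 0.135, 0.14 , 0.145, 0.15 , 0.155, 0.16 , 0.165,
       0.17 , 0.175, 0.18 , 0.185]))
red 1109 [0.1365 0.1649 0.1764]
flange 1258 [0.1337 0.1577 0.187 ]
brass 391 [0.0868 0.0973 0.0989]
```

There is no slip: the grip spans 0.136–0.176 m as expected, and the collar rests on the block with its top at 0.098 m. I'll continue down.

{"method": "drive_tool", "body": {
  "targets": [
    [0,0,-0.02,0,0,0],
    [0,0,-0.02,0,0,0],
    [0,0,0,0,0,0]
  ]
}}

```text
t: 13.9
eef_pos: [0.4466, -0.0523, 0.1379]
ee_rot: [3.142, 0.0, 0.002]
force: [0.3, -0.4, 3.5]
width: 0.0237
```

{"method": "drive_tool", "body": {
  "targets": [
    [0,0,-0.02,0,0,0],
    [0,0,-0.02,0,0,0],
    [0,0,0,0,0,0]
  ]
}}

```text
t: 14.28
eef_pos: [0.4466, -0.0523, 0.1363]
ee_rot: [-3.142, 0.0, 0.002]
force: [0.3, 0.1, 3.2]
width: 0.0239
```

{"method": "drive_tool", "body": {
  "targets": [
    [0,0,-0.02,0,0,0],
    [0,0,-0.02,0,0,0],
    [0,0,0,0,0,0]
  ]
}}

```text
t: 14.65
eef_pos: [0.4466, -0.0523, 0.1347]
ee_rot: [3.142, 0.0, 0.002]
force: [1.0, 1.0, 2.8]
width: 0.0231
```

{"method": "drive_tool", "body": {
  "targets": [
    [0,0,-0.02,0,0,0],
    [0,0,-0.02,0,0,0],
    [0,0,0,0,0,0]
  ]
}}

```text
t: 15.02
eef_pos: [0.4466, -0.0523, 0.1331]
ee_rot: [3.142, 0.0, 0.002]
force: [0.5, 1.0, 3.1]
width: 0.0237
```

{"method": "drive_tool", "body": {
  "targets": [
    [0,0,-0.02,0,0,0],
    [0,0,-0.02,0,0,0],
    [0,0,0,0,0,0]
  ]
}}

```text
t: 15.4
eef_pos: [0.4466, -0.0523, 0.1314]
ee_rot: [3.142, 0.0, 0.002]
force: [0.5, -0.1, 2.8]
width: 0.0235
```

{"method": "drive_tool", "body": {
  "targets": [
    [0,0,-0.02,0,0,0],
    [0,0,-0.02,0,0,0],
    [0,0,0,0,0,0]
  ]
}}

```text
t: 15.78
eef_pos: [0.4466, -0.0523, 0.1299]
ee_rot: [3.142, 0.0, 0.002]
force: [1.0, 0.7, 2.7]
width: 0.0235
```

{"method": "drive_tool", "body": {
  "targets": [
    [0,0,-0.02,0,0,0],
    [0,0,-0.02,0,0,0],
    [0,0,0,0,0,0]
  ]
}}

```text
t: 16.15
eef_pos: [0.4466, -0.0523, 0.1282]
ee_rot: [-3.142, 0.0, 0.002]
force: [0.3, 0.7, 3.9]
width: 0.0241
```

{"method": "drive_tool", "body": {
  "targets": [
    [0,0,-0.02,0,0,0],
    [0,0,-0.02,0,0,0],
    [0,0,0,0,0,0]
  ]
}}

```text
t: 16.52
eef_pos: [0.4466, -0.0523, 0.1267]
ee_rot: [-3.142, 0.0, 0.002]
force: [0.9, 0.3, 3.0]
width: 0.0241
```

{"method": "drive_tool", "body": {
  "targets": [
    [0,0,-0.02,0,0,0],
    [0,0,-0.02,0,0,0],
    [0,0,0,0,0,0]
  ]
}}

```text
t: 16.9
eef_pos: [0.447, -0.0523, 0.1257]
ee_rot: [3.141, -0.001, 0.003]
force: [-0.7, -0.1, 9.2]
width: 0.0239
```

This is contact: the force jumped from 3 to 9.2 N and the tool stopped following. I'll hold and confirm.

{"method": "drive_tool", "body": {
  "targets": [
    [0,0,0,0,0,0],
    [0,0,0,0,0,0],
    [0,0,0,0,0,0]
  ],
  "newtons": 15
}}

```text
t: 17.27
eef_pos: [0.447, -0.0523, 0.1257]
ee_rot: [3.141, -0.001, 0.003]
force: [-0.9, 1.0, 9.7]
width: 0.0233
```

{"method": "drive_tool", "body": {
  "targets": [
    [0,0,-0.0025,0,0,0],
    [0,0,0,0,0,0],
    [0,0,0,0,0,0],
    [0,0,0,0,0,0],
    [0,0,0,0,0,0]
  ]
}}

```text
t: 17.9
eef_pos: [0.447, -0.0523, 0.1257]
ee_rot: [3.141, -0.001, 0.003]
force: [-1.0, 0.9, 10.1]
width: 0.0235
```

{"method": "drive_tool", "body": {
  "targets": [
    [0,0,0,0,0,0],
    [0,0,0,0,0,0],
    [0,0,0,0,0,0],
    [0,0,0,0,0,0],
    [0,0,0,0,0,0]
  ]
}}

```text
t: 18.52
eef_pos: [0.447, -0.0523, 0.1257]
ee_rot: [3.141, -0.001, 0.003]
force: [-2.1, -0.9, 10.2]
width: 0.0236
```

{"method": "drive_tool", "body": {
  "targets": [
    [0,0,0,0,0,0],
    [0,0,0,0,0,0],
    [0,0,0,0,0,0],
    [0,0,0,0,0,0],
    [0,0,0,0,0,0]
  ]
}}

```text
t: 19.15
eef_pos: [0.447, -0.0524, 0.1257]
ee_rot: [3.141, -0.001, 0.003]
force: [-0.8, 0.2, 9.8]
width: 0.0237
```

{"method": "drive_tool", "body": {
  "targets": [
    [0,0,0,0,0,0],
    [0,0,0,0,0,0],
    [0,0,0,0,0,0],
    [0,0,0,0,0,0],
    [0,0,0,0,0,0]
  ]
}}

```text
t: 19.77
eef_pos: [0.447, -0.0523, 0.1257]
ee_rot: [3.141, -0.001, 0.003]
force: [-0.6, 0.7, 10.8]
width: 0.0235
```

```bash
python3 - <<'E'
from h import *
print(np.mean([ (arm.grab_frame("scene") if i==0 else arm.grab_frame("wrist")) and arm.get_state()["force"] for i in range(4)],0))
im,d=arm.grab_frame("wrist"); P=cloud("wrist",d); s=arm.get_state(); print(s["t"],s["eef_pos"])
near=(np.hypot(P[...,0]-.4468,P[...,1]+.0525)<.022)&(d>0)&(P[...,2]>.07)&(P[...,2]<.2)
hsv=cv2.cvtColor(im,cv2.COLOR_RGB2HSV)
red=((hsv[...,0]<6)|(hsv[...,0]>174))&(hsv[...,1]>150)&near
br=(hsv[...,0]>14)&(hsv[...,0]<30)&(hsv[...,1]>90)&near
for n,m in [("red",red),("brass",br)]: print(n,m.sum(),np.percentile(P[m][:,2],[2,50,98]).round(4) if m.any() else 0)
E
```

```text
[-1.15366172  0.37841278 10.01225182]
20.025 [ 0.4470026  -0.0523266   0.12574013]
red 1105 [0.1228 0.1515 0.1628]
brass 247 [0.0861 0.0961 0.119 ]
```

The rod is rigidly seated at a reading of 10.0 ± 0.5 N. Less about 3 N while sliding, that is roughly 7 N on the bottom, held for over 3 s. There is no grip slip and the collar is on the block. Releasing.

{"method": "drive_tool", "body": {
  "targets": [
    [0,0,0,0,0,0],
    [0,0,0,0,0,0],
    [0,0,0,0,0,0],
    [0,0,0,0,0,0],
    [0,0,0,0,0,0]
  ],
  "claw": 0.9
}}

```text
t: 20.65
eef_pos: [0.4465, -0.0523, 0.125]
ee_rot: [3.142, 0.0, 0.002]
force: [-0.0, 0.4, -1.0]
width: 0.0681
```

{"method": "drive_tool", "body": {
  "targets": [
    [0,0,0,0,0,0],
    [0,0,0,0,0,0],
    [0,0,0,0,0,0],
    [0,0,0,0,0,0]
  ]
}}

```text
t: 21.15
eef_pos: [0.4467, -0.0523, 0.1251]
ee_rot: [3.142, -0.0, 0.002]
force: [0.1, 0.5, -0.3]
width: 0.0789
```

{"method": "drive_tool", "body": {
  "targets": [
    [0,0,0.3,0,0,0],
    [0,0,0.6,0,0,0],
    [0,0,0.8,0,0,0],
    [0,0,0.8,0,0,0],
    [0,0,0,0,0,0]
  ]
}}

```text
t: 21.78
eef_pos: [0.4483, -0.0521, 0.2284]
ee_rot: [-3.141, -0.006, 0.003]
force: [0.2, -0.1, 0.1]
width: 0.0791
```

```bash
python3 - <<'E'
from h import *
im,d=arm.grab_frame("wrist"); P=cloud("wrist",d); s=arm.get_state(); print(s["t"],s["eef_pos"],s["force"])
near=(np.hypot(P[...,0]-.4468,P[...,1]+.0525)<.025)&(d>0)&(P[...,2]>.07)&(P[...,2]<.18)
hsv=cv2.cvtColor(im,cv2.COLOR_RGB2HSV)
red=((hsv[...,0]<6)|(hsv[...,0]>174))&(hsv[...,1]>150)&near
br=(hsv[...,0]>14)&(hsv[...,0]<30)&(hsv[...,1]>90)&near
for n,m in [("red",red),("brass",br)]: print(n,m.sum(),np.percentile(P[m][:,2],[2,50,98]).round(4) if m.any() else 0)
i2,_=arm.grab_frame("scene"); b=cv2.resize(i2[130:240,195:305],(384,384),interpolation=cv2.INTER_CUBIC)
cv2.imwrite("pics/end.png",np.hstack([im[:,64:448],b])[...,::-1])
E
```

```text
21.825 [ 0.4472556  -0.05208729  0.22669634] [-0.68390659 -0.67203479 -1.32258331]
red 689 [0.1274 0.16   0.1619]
brass 52 [0.0848 0.0907 0.0967]
```

View pics/end.png

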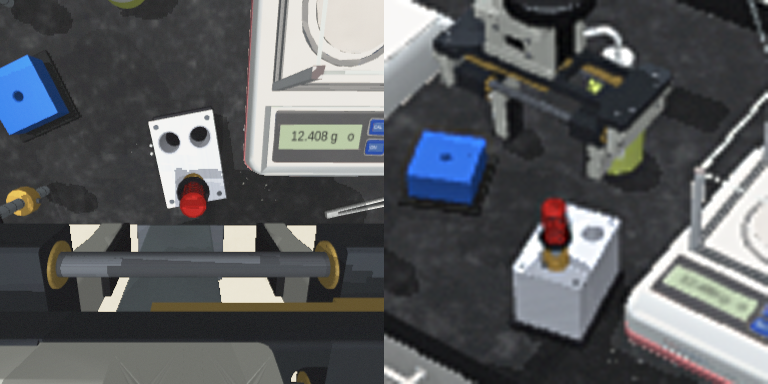

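The gauge stands upright in the bore (scene crop (555,235)) with the collar on the block and the gripper clear. The grip top is still at about 0.162 m. Handing in.

```bash
python3 -c "
from station import arm
print(arm.job_done())"
```

```text
the job is handed in; nothing more can be done
None
```

I took the smallest gauge out of the blue stand and lowered it into the brass-ringed bore. It touched bottom at about 61 mm, with the block pushing the collar up the rod on the way down. I handed the job in at about 22 s of the 51 s allowed.

- **Pressing:** I held the rod down for about 3 s. The wrist force read 9.2–10.8 N, against about 3 N while the collar was only sliding, so about 7 N was on the bottom. If the collar's friction eased off during the hold, the bottom force could have been as much as about 12 N. That is still under the 15 N limit.
- **Release:** I opened the gripper in place and backed it straight up. The gauge stayed upright with its grip top at about 0.162 m, against 0.163 m while pressed, which is within the measuring error. The collar was still on the block.
- **Limits:** I saw no collisions and disturbed nothing else. No check failed, but the force readings vary by about 1 N and I read them only at the end of each move.

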